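# Set the reach of a mould scribing gauge and shut its cam

### The arm

A 6-joint arm with a two-finger parallel gripper is mounted at the origin on the work surface. World frame = base frame: x ahead of the robot, y to its left, z up, the work surface at z = 0. Lengths are in m, angles in degrees, forces in N, time in s.
With the tool pointing down it reaches from about 0.3 to 0.75 m from the base axis. Payload 8.5 kg.
Tool frame: the origin (TCP) lies on the centre line of the jaws, within the pads' length; the fingertips stand 17 mm ahead of it and the grasp point (between the pads) lies 2 mm behind it (env.tip_extent is the distance from the TCP to the fingertips, in m); z points along the fingers, y is the direction in which the jaws open and shut (so a half turn about z gives the same grasp; the last joint's range is limited). The gripper opens to 85 mm and grips with 20 to 120 N. Pads are 22 mm wide; open, the fingers measure 114 mm over their backs; the gripper's body (76 mm by 85 mm) begins 54 mm behind the grasp point. The pads swing forward as they close: fully open they stand 13 mm farther back than shut.
Start: joints at [57.049, 21.807, 74.336, -0, 83.858, -12.336], TCP at [0.194, 0.515, 0.248] pointing down, gripper open.
Joint ranges: [-178.18, 178.18], [-50.72, 133.34], [12.68, 142.11], [-81.47, 261.47], [9.98, 163.14], [-165.26, 165.26]. Speed limits (degrees/s): [136.94, 136.94, 180, 180, 180, 180].

### API

Orientations are given as a 3x3 rotation matrix whose columns are the frame's x, y, z axes.
In Python, from rig import telemetry, get_image, camera_params, close_job, env gives the robot as it stands.
- The arm moves only by the tool apply_moves, never from a script. Its argument "motion" is a list of rows, each an object of numbers: "tx", "ty", "tz": the shift along the tool's x, y, z in cm; "turn": the turn about the tool's z in degrees; "jaw": the gripper's target within -1 to 1 (fully open at 1, half-way at 0, shut at -1). In form: [{"tx": .., "ty": .., "tz": .., "turn": .., "jaw": ..}, ...]. A call has 1 to 5 rows; each row is the pose to reach, as a shift and turn from the pose measured when the call began, along the tool's axes at that moment; what a row does not reach only later rows make up. A row lasts 1/12 s, in which the tool goes at most 41.7 mm and 7.16 degrees, less where a joint would pass 70% of its speed; a pose out of reach is approached as far as the arm can. A call with a gripper value outside its range is refused whole. The fingers move at their own pace and stop on an object; "squeeze" is the grip in N (left out, the last holds). Time passes only in rows, so rows that repeat a pose let the fingers close. It gives the time, the measured TCP pose, the force and the opening at its end, in the units of the state.
- telemetry.observe(): the state, without advancing time (a new reading comes with each control period).
- get_image(name): name is "scene" or "side" or "wrist"; returns (picture, depth): 480x640x3 uint8, red, green, blue; 480x640 float32, m along the optical axis (not along the pixel's ray), 0 where there is no reading.
- camera_params(name): a dict with "fx", "fy", "cx", "cy" (pixels), "rvec" (rotation vector, rad) and "tvec" (3), from world to camera coordinates, as OpenCV has them. Camera axes: x right, y down, z forward; pixel columns grow to the right and rows downward; lengths in m; the calibration is good to about 2 mm. A picture is of the moment at which its call begins: read the wrist's pose just before it. camera_params takes no time and is no camera call; for the wrist camera it gives the pose at the moment of the call.
- close_job(): hands the job in, once; it reports no verdict.
The state is a dict: "time_s": time; "q": joint angles; "qvel": joint speeds; "joint_efforts": joint torques, N m; "position": TCP position; "tool_rot": TCP orientation; "ft_force": force on the tool from outside, world axes, zero at the start; "wrist_torque": the same for the moment, N m; "grip_width": finger opening in m.
Only numpy, scipy, OpenCV 4.12 (cv2) and the standard library are available. Lean on these libraries where they do the work, as an engineer would, in place of code of your own. Each camera call takes 0.05 s, during which the arm holds its last target. There are 200 camera calls.

### The job

Flip the little lift lever on the gauge's scribing head right over to the far side, so that its needle is off the plaster before the leg moves. Then push the sprung sliding leg out until its pointer lines up with the clip set on the rule, and hold it there while you swing the cam lever on its carriage fully closed. The cam's nut is still slack, so finish while still holding the leg on the mark; leave the moulds and the vase beside it alone.

Things in the scene. Friction and masses are not known exactly. Their poses are not given: they have to be found in the camera images.
- gauge: Scribing gauge fixed on the table, yaw within 0.3 rad. Origin on the table, mid rail, z up; local y is the way the leg slides out, local x points away from the robot. Plywood base x -90 to 110, y -190 to 210, 12 mm high. On it: rail along x = 0, top 38 high; steel rule along y at x = 85, top 28 high; strapped plaster mould half, x -65 to 65, y 40 to 195, top 45 high.
- leg: Sliding leg, axes as the gauge's. Origin on the push plate's -y face plane, x = 0, 38 mm above the table; at rest at gauge y = -80. Slides along y only, to +110 mm. A spring pulls it back: 3 N at rest, 55 N/m more going out, friction 0.6 N; let go, it slides back even with the cam closed. Carriage under the plate: x -30 to 30, y -75 to 30, top 62 above the table.
- push_face (a point): Centre of the push plate's -y face, at leg (-5, 0, 42) mm, 80 above the table. Upright aluminium plate across the leg, 120 mm wide in x (leg x -65 to 55), 8 thick, from 62 to 98 mm above the table. Push this face with the fingertips towards +y. The cam lever is on this same side, further to +x; the plate's 50 mm nearest the robot are clear of it.
- head_top (a point): Centre of the scribing head's top, at leg (0, 172, 69) mm, 107 above the table: a grey block 40 x 40 x 45 mm on an arm bar that runs from the push plate along +y; it moves with the leg and carries the lift lever and the needle.
- leg_index (a point): Tip of the leg's pointer, at leg (78, 20, 12) mm: a thin dark finger reaching out on the far side (+x) of the carriage over the rule; it moves with the leg. At rest its gauge y is -60 mm.
- mark (a point): The length mark: a dark clip with an upright 3 mm fin, tight on the steel rule, at gauge x = 85; this point is in its middle. Axes as the gauge's. It is 45 to 85 mm further along +y than the pointer at rest; the leg is on the mark when leg_index and mark have the same gauge y. The pointer passes over it freely.
- cam (a joint): Cam lever angle, rad: 0 open (start 0 to 0.15), 1.0 closed at its stop. From the pivot the arm points to the push plate, at 0 leaning 0.45 rad from +y towards -x, closed 0.55 rad past +y towards +x (clockwise from above). Fingertips pressing the plate and sliding along it to +x push it closed. Friction 0.07 N m (2 to 4 N); stays where left.
- cam_pivot (a point): Top of the cam lever's hub, on its vertical pivot at leg (20, -57) mm: black hub of radius 13, from 64 to 94 mm above the table.
- cam_tip (a point): Top of the cam lever's end knob: radius 8 mm, 41 mm from the pivot, lever arm 10 mm thick, between 74 and 92 mm above the table. The knob passes about 8 mm from the push plate.
- needle_lift (a joint): Lift lever angle, rad: 0 needle down (start 0 to 0.1; leaning 0.55 rad towards the robot), 1.1 needle up at its stop (leaning 0.55 rad away). Pivot along gauge y, at leg (0, 172, 82) mm, 120 above the table. A push of about 2 N on its upper part towards +x flips it; it stays where left. The needle rises 10 mm per rad.
- lift_tip (a point): Centre of the 18 mm wide black paddle at the top of the lift lever, 46 mm from its pivot; 159 mm above the table at angle 0, highest 166 mm.
- round_mould: Bystander: round plaster mould, 96 mm wide, 85 high, open top, behind the gauge. Origin under its centre.
- vase: Bystander: white vase 72 mm wide, 150 high, on the left. Origin under its centre.
- mould_block: Bystander: strapped plaster mould block 90 x 120 x 70 mm, on the right. Origin under its centre.

How it is judged:
By the outcome, as a careful person would: the job done as asked, in the order asked, and still so for the second after the job is handed in, while the arm keeps its last pose, push and grip.
It also fails if it takes over 48 s, if anything falls off the work surface, if the arm or the gripper's body presses on something with over 40 N, if the wrist force passes 120 N, or if a joint passes its speed limit or range.

## Working session

There is one attempt and no reset: what is moved stays moved. The work goes in short steps, Python scripts to look and compute and a tool call to move; the robot and the scene stay as the last step left them, time stands still between calls to the robot, and variables do not carry over. Pictures are saved under pics/ and viewed, about 8 in all and at most 12, crops included, and the job is handed in when it is done.

Besides the shell and the picture viewer there is one more tool, called after "Request:" as name(argument=value, ...) on one line, values as JSON. apply_moves: Moves the arm, as the interface text tells. Its arguments: {"type":"object","properties":{"motion":{"type":"array"},"squeeze":{"type":"number"}},"required":["motion"]}

```bash
mkdir -p pics; ls
cat > h.py <<'E'
import numpy as np, cv2
from rig import telemetry, get_image, camera_params, close_job, env
def snap(n,f):
    p=camera_params(n); im,d=get_image(n); cv2.imwrite('pics/'+f+'.png',im[:,:,::-1]); np.savez('pics/'+f+'.npz',d=d,**{k:np.array(p[k]) for k in p}); return im,d,p
def load(f):
    z=np.load('pics/'+f+'.npz'); return z['d'],z
def cloud(d,p):
    v,u=np.mgrid[:d.shape[0],:d.shape[1]]
    c=np.stack([(u-p['cx'])*d/p['fx'],(v-p['cy'])*d/p['fy'],d],-1)
    R=cv2.Rodrigues(np.array(p['rvec'],float))[0]
    return (c-np.array(p['tvec']).ravel())@R
def ray(p,u,v,z):  # pixel to plane z
    R=cv2.Rodrigues(np.array(p['rvec'],float))[0]; t=np.array(p['tvec']).ravel()
    o=-R.T@t; r=R.T@np.array([(u-p['cx'])/p['fx'],(v-p['cy'])/p['fy'],1]); return o+r*(z-o[2])/r[2]
def proj(p,P):
    return cv2.projectPoints(np.array(P,float).reshape(-1,3),np.array(p['rvec'],float),np.array(p['tvec'],float),np.array([[p['fx'],0,p['cx']],[0,p['fy'],p['cy']],[0,0,1.]]),None)[0][:,0]
E
python3 - <<'E'
from h import *
for n in ['scene','side']:
    im,d,p=snap(n,n+'0'); R=cv2.Rodrigues(np.array(p['rvec'],float))[0]; print(n,-R.T@np.array(p['tvec']).ravel(),p['fx'])
s=telemetry.observe(); print(s)
E
```

```text
pics
scene [ 0.95438714 -0.66310084  0.7981349 ] 453.115881212372
side [0.41382359 1.22137186 0.90721706] 519.7581491195074
{'time_s': 0.1, 'q': array([ 5.70496555e+01,  2.18386017e+01,  7.43791704e+01, -8.00284102e-04,
        8.38562891e+01, -1.23364961e+01]), 'qvel': array([ 0.10646708, -0.02078828, -0.0706692 , -0.06985429,  0.04960879,
        0.06328221]), 'joint_efforts': array([ 3.43468957e-03, -4.49215043e+01, -2.31660050e+01, -1.49919642e-04,
        3.65033324e-03, -3.06921140e-05]), 'position': array([0.193521  , 0.51458382, 0.247767  ]), 'tool_rot': array([[-9.35974907e-01,  3.52066038e-01, -6.91412576e-04],
       [ 3.52066619e-01,  9.35974307e-01, -1.09223715e-03],
       [ 2.62604800e-04, -1.26572985e-03, -9.99999164e-01]]), 'ft_force': array([-0.13586353, -0.00333393,  0.22313701]), 'wrist_torque': array([ 0.01181594, -0.02433196,  0.02834408]), 'grip_width': 0.08502525329024199}
```

View pics/scene0.png

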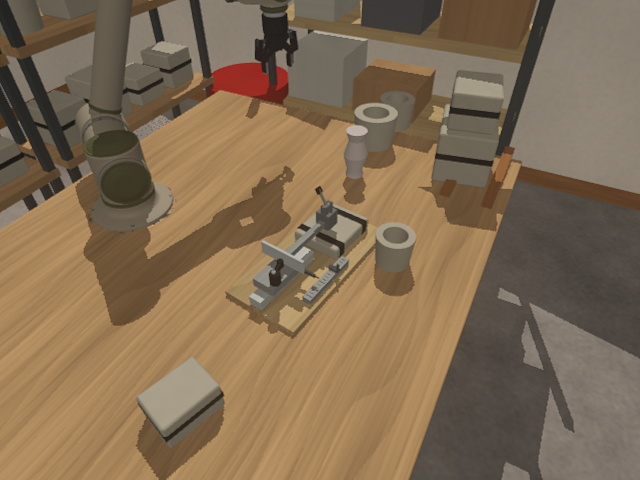

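View pics/side0.png

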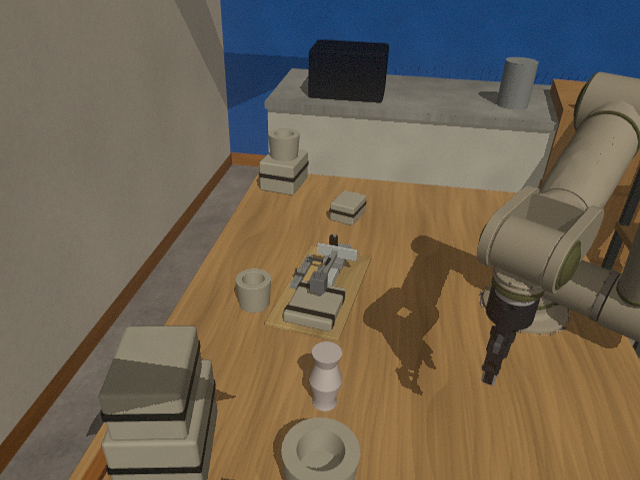

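The scene view shows the gauge: base corners at about (293,333) (+x,-y) and (228,293) (-x,-y), head at (326,213), lift paddle at (319,190), push plate at (285,257), cam hub at (275,275). The side view shows the head at (318,285).

Run:
```python
from h import *
d,p=load('scene0')
a=ray(p,293,334,.012);b=ray(p,227,293,.012);print(a,b,np.linalg.norm(a-b))
e=(a-b)/np.linalg.norm(a-b); print('yaw',np.arctan2(e[1],e[0]))
# base region cloud both cameras
P=[]
for n in ['scene0','side0']:
    d,p=load(n); c=cloud(d,p); m=(abs(c[...,0]-.5)<.4)&(abs(c[...,1])<.4)&(d>0)
    P.append(c[m])
    q=c[m]; print(n,'table z',np.median(q[:,2]))
def g2w(o,yaw,x): R=np.array([[np.cos(yaw),-np.sin(yaw)],[np.sin(yaw),np.cos(yaw)]]); return R@x+o
yaw=np.arctan2(e[1],e[0]); R=np.array([[e[0],-e[1]],[e[1],e[0]]])
o=(a[:2]+b[:2])/2-R@np.array([.010,-.190]); print('o',o)
for n,c in zip('ab',P):
    l=np.c_[(c[:,:2]-o)@R,c[:,2]]
    m=(abs(l[:,2]-.012)<.004)&(abs(l[:,0])<.15)&(abs(l[:,1])<.24)
    print(n,m.sum(),np.percentile(l[m],[1,5,95,99],axis=0)[:,:2])
    # head top
    m=(abs(l[:,2]-.107)<.006)&(abs(l[:,0])<.06)&(abs(l[:,1]-.092)<.06); print('head',m.sum(),l[m].mean(0) if m.any() else 0)
    m=(l[:,2]>.13)&(abs(l[:,0])<.08)&(abs(l[:,1]-.092)<.08); print('lift',m.sum(),l[m].mean(0) if m.any() else 0, l[m].max(0) if m.any() else 0)
    m=(l[:,2]>.066)&(l[:,2]<.1)&(abs(l[:,0])<.09)&(l[:,1]<-.06)&(l[:,1]>-.2); print('plate',m.sum(),np.percentile(l[m],[2,98],axis=0))
# zoom
im=cv2.imread('pics/scene0.png')[170:350,215:400]; A=cv2.resize(im,(740,720)[:2],interpolation=cv2.INTER_CUBIC)
cv2.imwrite('pics/z1.png',cv2.resize(A,(600,584)))
```

```text
[ 0.64046989 -0.18365189  0.012     ] [ 0.44942405 -0.15482487  0.012     ] 0.19320846643190348
yaw -0.14976079189205269
scene0 table z -0.0002352385400167352
side0 table z 0.002476741873250296
o [0.56340721 0.02012693]
a 4378 [[-0.09526273 -0.18767928]
 [-0.08809712 -0.18286768]
 [ 0.09942914  0.14978914]
 [ 0.10304419  0.19465868]]
head 147 [-0.00289082  0.08860052  0.1057503 ]
lift 78 [-0.02575866  0.09238791  0.15081234] [-0.0094418   0.10208603  0.16490685]
plate 768 [[-0.06634269 -0.14598463  0.06659806]
 [ 0.0471014  -0.07142557  0.09884077]]
b 2298 [[-0.10227921 -0.17840814]
 [-0.09874356 -0.15027236]
 [ 0.09494541  0.21102125]
 [ 0.12360426  0.2141205 ]]
head 130 [-0.01572655  0.10156424  0.10771778]
lift 47 [-0.02947217  0.09698999  0.15202911] [-0.01013851  0.10606437  0.16729162]
plate 497 [[-0.07282632 -0.13583618  0.0667626 ]
 [ 0.04262179 -0.06383305  0.09936101]]
```

View pics/z1.png

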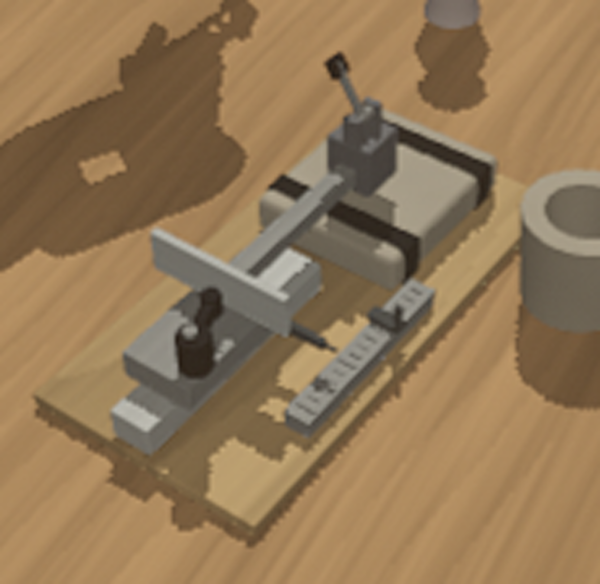

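The zoom shows the fin of the mark at (390,318) on the rule, the pointer tip at (330,348), and the lever leaning towards the robot. The cam lever is open. I'll move above the gauge with the jaws shut and look from close by.

Request:
apply_moves(motion=[{"tx": -3.4,"ty": -2.26,"tz": 0,"turn": 0,"jaw": -1},{"tx": -6.8,"ty": -4.5,"tz": 0,"turn": -3,"jaw": -1},{"tx": -10.2,"ty": -6.8,"tz": 0,"turn": -6,"jaw": -1},{"tx": -13.6,"ty": -9.0,"tz": 0,"turn": -9,"jaw": -1},{"tx": -17,"ty": -11.3,"tz": 0,"turn": -12,"jaw": -1}], squeeze=30)

```text
time_s: 0.52
position: [0.3134, 0.3473, 0.2477]
tool_rot: [[-0.989, 0.147, -0.001], [0.147, 0.989, -0.001], [0.001, -0.002, -1.0]]
ft_force: [1.3, 0.3, -0.0]
grip_width: 0.0257
```

Request:
apply_moves(motion=[{"tx": -2.8,"ty": -2.9,"tz": 0,"turn": 0,"jaw": -1},{"tx": -5.6,"ty": -5.8,"tz": 0,"turn": 0,"jaw": -1},{"tx": -8.4,"ty": -8.7,"tz": 0,"turn": 0,"jaw": -1},{"tx": -11.3,"ty": -11.6,"tz": 0,"turn": 0,"jaw": -1},{"tx": -14.1,"ty": -14.3,"tz": 0,"turn": 0,"jaw": -1}])

```text
time_s: 0.93
position: [0.4326, 0.1831, 0.2477]
tool_rot: [[-0.989, 0.147, -0.001], [0.147, 0.989, -0.001], [0.001, -0.002, -1.0]]
ft_force: [-0.4, 1.8, 0.2]
grip_width: 0.0
```

Request:
apply_moves(motion=[{"tx": -2.7,"ty": -2.8,"tz": 0,"turn": 0,"jaw": -1},{"tx": -5.4,"ty": -5.6,"tz": 0,"turn": 0,"jaw": -1},{"tx": -8.2,"ty": -8.4,"tz": 0,"turn": 0,"jaw": -1},{"tx": -8.2,"ty": -8.4,"tz": 0,"turn": 0,"jaw": -1}])

```text
time_s: 1.27
position: [0.5045, 0.083, 0.2469]
tool_rot: [[-0.988, 0.152, -0.001], [0.152, 0.988, -0.003], [0.001, -0.003, -1.0]]
ft_force: [-0.8, -0.5, 0.3]
grip_width: -0.0
```

Run:
```python
from h import *
s=telemetry.observe(); print(s['position'],s['time_s'],s['q'])
im,d,p=snap('wrist','w1'); R=cv2.Rodrigues(np.array(p['rvec'],float))[0]; print(-R.T@np.array(p['tvec']).ravel(),R)
```

```text
[0.50453501 0.08301022 0.24691843] 1.2667 [ -3.86158608  18.01945587  80.43194387  -0.16848898  81.5962929
 -85.07643226]
[0.43904825 0.09267555 0.37409084] [[ 0.15108278  0.98851771 -0.002594  ]
 [ 0.95475789 -0.14524203  0.25950363]
 [ 0.25614718 -0.04168317 -0.96573865]]
```

View pics/w1.png

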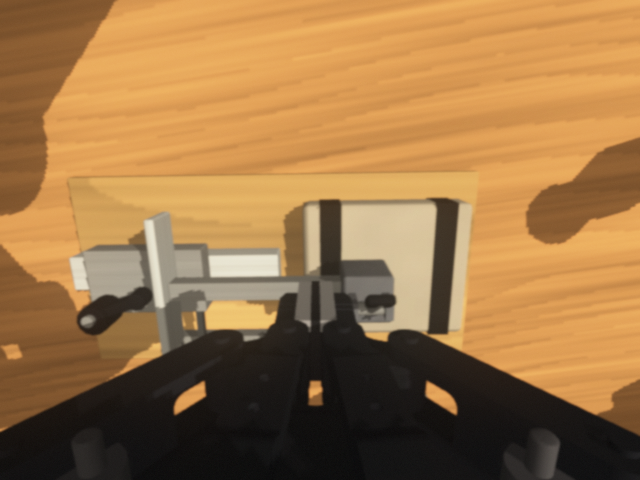

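The wrist view has image right = gauge +y and image down = gauge +x. Base edge corners are at (69,178) and (477,173), plate top is at about (158,215)–(172,350), head top at (366,270), lever paddle at (380,302), and cam hub top at (92,320).

```bash
cat >> h.py <<'E'
def toG(P,o,yaw):
    R=np.array([[np.cos(yaw),-np.sin(yaw)],[np.sin(yaw),np.cos(yaw)]]); return np.c_[(P[:,:2]-o)@R,P[:,2]]
E
python3 - <<'E'
from h import *
d,p=load('w1'); s=telemetry.observe()
a=ray(p,69,178,.012);b=ray(p,477,173,.012); L=b-a; print(a,b,np.linalg.norm(L)); yaw=-np.arctan2(L[0],L[1]); print('yaw',yaw)
R=np.array([[np.cos(yaw),-np.sin(yaw)],[np.sin(yaw),np.cos(yaw)]])
o=(a[:2]+b[:2])/2-R@np.array([-.09,.010]); print('o',o)
c=cloud(d,p); ok=d>0
l=toG(c.reshape(-1,3),o,yaw).reshape(c.shape)
# gripper in tool frame
T=(c-s['position'])@s['tool_rot']; m=ok&(T[...,2]<.03)
for z0 in np.arange(-.08,.02,.01):
    k=m&(T[...,2]>z0)&(T[...,2]<z0+.01)
    if k.sum()>5: print('tool z %.2f'%z0,k.sum(),'x',T[k][:,0].min().round(3),T[k][:,0].max().round(3),'y',T[k][:,1].min().round(3),T[k][:,1].max().round(3))
m=ok&(abs(l[...,2]-.098)<.005)&(abs(l[...,1]+.076)<.02)&(l[...,0]<-.01); print('plate top',np.percentile(l[m],[2,50,98],axis=0).round(4))
m=ok&(abs(l[...,2]-.107)<.005)&(abs(l[...,1]-.092)<.03)&(abs(l[...,0])<.04); print('head',np.percentile(l[m],[2,50,98],axis=0).round(4))
m=ok&(l[...,2]>.13)&(l[...,2]<.175)&(abs(l[...,1]-.092)<.03)&(l[...,0]<.0)&(T[...,2]>.03); print('lift',m.sum(),np.percentile(l[m],[2,50,98],axis=0).round(4) if m.any() else 0)
m=ok&(abs(l[...,2]-.094)<.006)&(abs(l[...,1]+.137)<.03)&(abs(l[...,0]-.02)<.03); print('hub',m.sum(),np.percentile(l[m],[2,50,98],axis=0).round(4))
m=ok&(abs(l[...,2]-.045)<.005)&(abs(l[...,1]-.117)<.1)&(abs(l[...,0])<.1); print('mould',m.sum(),np.percentile(l[m],[2,50,98],axis=0).round(4))
E
```

```text
[ 0.43885389 -0.1503388   0.012     ] [0.49381508 0.2416744  0.012     ] 0.39584730078222785
yaw -0.13929442310005435
o [0.55407432 0.02326866]
tool z -0.08 20082 x 0.001 0.019 y -0.061 0.058
tool z -0.07 18084 x -0.008 0.017 y -0.064 0.059
tool z -0.06 12703 x -0.009 0.017 y -0.056 0.051
tool z -0.05 8284 x -0.01 0.015 y -0.048 0.044
tool z -0.04 5708 x -0.013 0.013 y -0.04 0.035
tool z -0.03 1757 x -0.014 0.013 y -0.033 0.027
tool z -0.02 763 x 0.005 0.01 y -0.016 0.011
tool z -0.01 871 x 0.005 0.01 y -0.016 0.011
tool z -0.00 632 x 0.005 0.01 y -0.016 0.011
tool z 0.01 45 x 0.009 0.01 y -0.009 0.004
plate top [[-0.0652 -0.0796  0.0934]
 [-0.0394 -0.0745  0.099 ]
 [-0.0113 -0.072   0.1005]]
head [[-0.0216  0.0724  0.1032]
 [-0.0133  0.0914  0.1083]
 [ 0.0167  0.1101  0.11  ]]
lift 438 [[-0.0306  0.0826  0.1335]
 [-0.0273  0.0904  0.1653]
 [-0.0054  0.0996  0.1678]]
hub 1026 [[ 0.0057 -0.1466  0.0889]
 [ 0.0158 -0.1305  0.0948]
 [ 0.0317 -0.1086  0.0996]]
mould 15344 [[-0.0654  0.0437  0.043 ]
 [-0.0246  0.1362  0.0465]
 [ 0.057   0.1898  0.0481]]
```

Request:
apply_moves(motion=[{"tx": 0.8,"ty": 2.0,"tz": 2.5,"turn": 0,"jaw": -1},{"tx": 0.8,"ty": 4.0,"tz": 5,"turn": 0,"jaw": -1},{"tx": 0.8,"ty": 4.0,"tz": 8.5,"turn": 0,"jaw": -1},{"tx": 0.8,"ty": 4.0,"tz": 8.5,"turn": 0,"jaw": -1}])

```text
time_s: 1.65
position: [0.4972, 0.1274, 0.1568]
tool_rot: [[-0.989, 0.149, -0.013], [0.149, 0.989, -0.002], [0.013, -0.004, -1.0]]
ft_force: [-0.1, 0.2, -1.4]
grip_width: 0.0001
```

Request:
apply_moves(motion=[{"tx": -1.0,"ty": 0,"tz": 0,"turn": 0,"jaw": -1},{"tx": -2,"ty": 0,"tz": 0,"turn": 0,"jaw": -1},{"tx": -3,"ty": 0,"tz": 0,"turn": 0,"jaw": -1},{"tx": -4,"ty": 0,"tz": 0,"turn": 0,"jaw": -1},{"tx": -5,"ty": 0,"tz": 0,"turn": 0,"jaw": -1}])

```text
time_s: 2.07
position: [0.5478, 0.1199, 0.1584]
tool_rot: [[-0.989, 0.149, -0.011], [0.149, 0.989, -0.001], [0.011, -0.003, -1.0]]
ft_force: [-2.2, 1.3, 0.7]
grip_width: -0.0001
```

Request:
apply_moves(motion=[{"tx": -0.8,"ty": 0,"tz": 0,"turn": 0,"jaw": -1},{"tx": -1.5,"ty": 0,"tz": 0,"turn": 0,"jaw": -1},{"tx": -2.1,"ty": 0,"tz": 0,"turn": 0,"jaw": -1},{"tx": -2.1,"ty": 0,"tz": 0,"turn": 0,"jaw": -1}])

```text
time_s: 2.4
position: [0.5681, 0.1169, 0.1592]
tool_rot: [[-0.989, 0.149, -0.014], [0.149, 0.989, -0.001], [0.014, -0.003, -1.0]]
ft_force: [-9.7, 1.5, 5.7]
grip_width: 0.0001
```

Request:
apply_moves(motion=[{"tx": -0.3,"ty": 0,"tz": 0,"turn": 0,"jaw": -1},{"tx": -0.3,"ty": 0,"tz": 0,"turn": 0,"jaw": -1}])

```text
time_s: 2.57
position: [0.5686, 0.1169, 0.1595]
tool_rot: [[-0.989, 0.149, -0.022], [0.149, 0.989, -0.0], [0.022, -0.004, -1.0]]
ft_force: [-14.0, 1.5, 4.4]
grip_width: 0.0001
```

The lever is on its stop: force rises with no travel. I'll back off, rise, and move clear towards the push plate.

Request:
apply_moves(motion=[{"tx": 3.0,"ty": 0,"tz": 0,"turn": 0,"jaw": -1},{"tx": 6,"ty": 0,"tz": -2,"turn": 0,"jaw": -1},{"tx": 8,"ty": -3,"tz": -5,"turn": 0,"jaw": -1},{"tx": 8,"ty": -7,"tz": -7,"turn": 0,"jaw": -1},{"tx": 8,"ty": -10,"tz": -8,"turn": 0,"jaw": -1}])

```text
time_s: 2.98
position: [0.4761, 0.0294, 0.2449]
tool_rot: [[-0.989, 0.146, -0.017], [0.146, 0.989, -0.002], [0.017, -0.004, -1.0]]
ft_force: [1.3, -0.3, -0.4]
grip_width: 0.0
```

Run:
```python
from h import *
s=telemetry.observe(); print(s['position'])
a=snap('scene','s1'); 
z=cv2.resize(cv2.imread('pics/s1.png')[170:350,215:400],(555,540),interpolation=cv2.INTER_CUBIC); cv2.imwrite('pics/z2.png',z)
d,p=load('s1'); o=np.array([.5541,.0233]); yaw=-.1393
l=toG(cloud(d,p).reshape(-1,3),o,yaw)
m=(l[:,2]>.125)&(l[:,2]<.18)&(abs(l[:,0])<.06)&(abs(l[:,1]-.092)<.04); print(m.sum(),l[m].mean(0),l[m].max(0))
snap('wrist','w2')
```

```text
[0.47612708 0.0294261  0.24491719]
66 [0.01601545 0.08837754 0.1444585 ] [0.03062177 0.1072793  0.16572398]
```

View pics/z2.png

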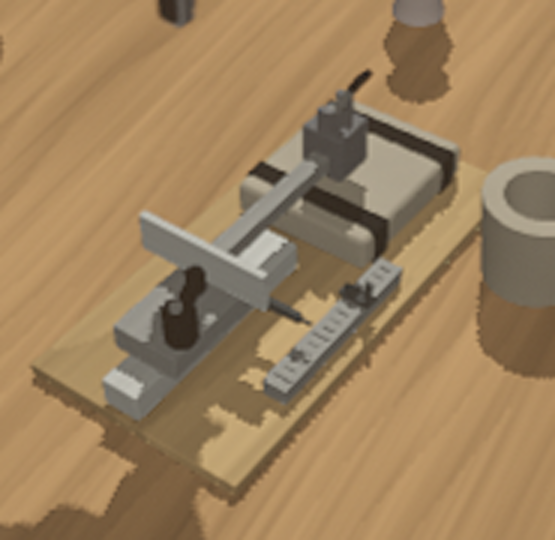

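The lever now leans to the far side, with its paddle at (360,80) and measured gauge x about +0.03. The pointer tip is near (308,322) in this crop and the fin near (362,290). Next is a close look at the rule from above.

Request:
apply_moves(motion=[{"tx": -3.5,"ty": -0.6,"tz": 0,"turn": 0,"jaw": -1},{"tx": -7,"ty": -1.2,"tz": 0,"turn": 0,"jaw": -1},{"tx": -10.5,"ty": -1.8,"tz": 0,"turn": 0,"jaw": -1},{"tx": -13.8,"ty": -2.5,"tz": 0,"turn": 0,"jaw": -1},{"tx": -13.8,"ty": -2.5,"tz": 0,"turn": 0,"jaw": -1}])

```text
time_s: 3.5
position: [0.6141, -0.0219, 0.2421]
tool_rot: [[-0.988, 0.155, -0.014], [0.155, 0.988, -0.003], [0.013, -0.006, -1.0]]
ft_force: [-0.9, -1.1, 0.1]
grip_width: -0.0002
```

Run:
```python
from h import *
im,d,p=snap('wrist','w3'); o=np.array([.5541,.0233]); yaw=-.1393
l=toG(cloud(d,p).reshape(-1,3),o,yaw).reshape(480,640,3); print(p['fx'])
c,s=np.cos(yaw),np.sin(yaw); R=np.array([[c,-s],[s,c]])
pts=[np.r_[R@np.array([x,y])+o,z] for x,y,z in [(.078,-.06,.05),(.085,-.015,.035),(.085,.025,.035),(.085,-.1,.028)]]
uv=proj(p,pts); print(uv)
u0,v0=np.maximum(uv.min(0).astype(int)-40,0); u1,v1=uv.max(0).astype(int)+40; print(u0,v0,u1,v1)
k=min(800/(u1-u0),600/(v1-v0)); z=cv2.resize(im[v0:v1,u0:u1,::-1],None,fx=k,fy=k,interpolation=cv2.INTER_CUBIC); cv2.imwrite('pics/z3.png',z); print(k)
```

```text
369.9140090877511
[[290.66459823 233.52889081]
 [340.19369426 236.40823326]
 [383.1174528  235.84052036]
 [250.57113396 235.81025343]]
210 193 423 276
3.755868544600939
```

View pics/z3.png

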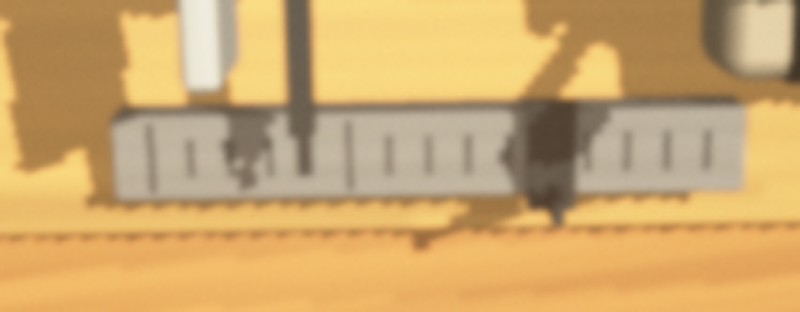

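The pointer tip is at (303,172) in the crop, exactly as the pose predicts. The mark clip spans u 527–575, centred near (551,150).

Run:
```python
from h import *
d,p=load('w3'); o=np.array([.5541,.0233]); yaw=-.1393; k=3.755868
l=toG(cloud(d,p).reshape(-1,3),o,yaw).reshape(480,640,3)
for v in range(221,254,3): print(v,[(round(l[v,u,1]*1e3),round(l[v,u,2]*1e3)) for u in range(347,368,2)])
for u,v,z in [(551,150,.032),(558,210,.04),(303,172,.05)]:
    print(toG(ray(p,210+u/k,193+v/k,z)[None],o,yaw))
im=cv2.imread('pics/w3.png'); print(im[[228,234,240,244,248]][:,345:372].mean(-1).astype(int))
```

```text
221 [(-8, 23), (-6, 24), (-5, 33), (-3, 34), (-1, 34), (1, 34), (2, 36), (4, 34), (6, 33), (9, 24), (11, 24)]
224 [(-8, 29), (-6, 30), (-5, 35), (-3, 34), (-1, 35), (1, 34), (2, 34), (4, 35), (6, 33), (9, 30), (11, 29)]
227 [(-8, 30), (-6, 30), (-5, 35), (-3, 33), (-1, 34), (1, 33), (2, 34), (4, 33), (6, 33), (9, 30), (11, 29)]
230 [(-8, 29), (-6, 29), (-5, 34), (-3, 34), (-1, 34), (1, 34), (3, 34), (4, 34), (6, 35), (9, 30), (11, 30)]
233 [(-8, 30), (-6, 30), (-5, 34), (-3, 35), (-1, 33), (1, 34), (2, 35), (4, 34), (6, 35), (9, 30), (11, 30)]
236 [(-8, 31), (-6, 29), (-5, 34), (-3, 34), (-1, 34), (1, 34), (3, 34), (4, 36), (6, 34), (9, 31), (11, 28)]
239 [(-8, 31), (-6, 29), (-5, 34), (-3, 34), (-1, 34), (1, 35), (3, 34), (5, 33), (6, 34), (9, 30), (11, 30)]
242 [(-8, 30), (-35, 370), (-5, 34), (-3, 34), (-1, 34), (1, 34), (3, 34), (5, 35), (7, 33), (9, 29), (11, 30)]
245 [(-7, 14), (-5, 14), (-5, 33), (-3, 34), (-1, 33), (0, 45), (2, 44), (5, 34), (6, 35), (11, 14), (13, 14)]
248 [(-7, 12), (-5, 14), (-5, 35), (-3, 34), (-1, 34), (-1, 51), (1, 50), (5, 33), (7, 35), (11, 14), (13, 13)]
251 [(-7, 14), (-5, 14), (-3, 14), (-1, 13), (1, 12), (-1, 49), (1, 49), (7, 14), (9, 13), (11, 13), (13, 14)]
[[0.0826028  0.00067543 0.032     ]]
[[0.09592947 0.00174378 0.04      ]]
[[ 0.0828389  -0.06014318  0.05      ]]
[[150 135 119 108  98  84  72  68  67  66  66  66  67  66  65  66  68  73
   88  99 100  99 112 128 145 160 171]
 [ 93  98 107 107  99  84  72  68  67  68  68  67  66  67  67  67  70  83
  112 130 132 132 153 170 176 179 177]
 [153 130 115 107 100  92  90  92  92  93  92  90  91  88  91  89  95 112
  143 166 176 175 176 178 177 176 177]
 [144 131 118 110  99  85  75  76  78  76  71  65  67  71  77  86  90 102
  118 134 137 138 140 139 142 142 141]
 [114 116 123 134 141 131 113 105 108 104  93  81  82  88  96 110 123 137
  155 167 174 177 178 180 182 184 185]]
```

The mark is at gauge y ≈ +0.5 mm (fin at z 50 mm) and the pointer at −60.1, so the leg must travel about 60.5 mm. Next I move to the pre-push pose at gauge (−40, −112).

Request:
apply_moves(motion=[{"tx": 3,"ty": -2,"tz": 0,"turn": -0.5,"jaw": -1},{"tx": 6,"ty": -4,"tz": 0,"turn": -0.9,"jaw": -1},{"tx": 9,"ty": -6.5,"tz": 2,"turn": -0.9,"jaw": -1},{"tx": 10.4,"ty": -7.7,"tz": 4,"turn": -0.9,"jaw": -1},{"tx": 10.4,"ty": -7.7,"tz": 7,"turn": -0.9,"jaw": -1}])

```text
time_s: 3.97
position: [0.4941, -0.0819, 0.1762]
tool_rot: [[-0.99, 0.14, -0.011], [0.14, 0.99, -0.005], [0.01, -0.007, -1.0]]
ft_force: [1.2, -0.2, -0.2]
grip_width: 0.0
```

Request:
apply_moves(motion=[{"tx": -0.5,"ty": 0,"tz": 3,"turn": 0,"jaw": -1},{"tx": -0.5,"ty": 0,"tz": 6,"turn": 0,"jaw": -1},{"tx": -0.5,"ty": 0,"tz": 8.6,"turn": 0,"jaw": -1},{"tx": -0.5,"ty": 0,"tz": 8.6,"turn": 0,"jaw": -1}])

```text
time_s: 4.3
position: [0.496, -0.0819, 0.087]
tool_rot: [[-0.99, 0.14, -0.017], [0.14, 0.99, -0.002], [0.017, -0.005, -1.0]]
ft_force: [-1.2, 0.3, -0.1]
grip_width: -0.0
```

Request:
apply_moves(motion=[{"tx": 0,"ty": 0.7,"tz": 0,"turn": 0,"jaw": -1},{"tx": 0,"ty": 1.4,"tz": 0,"turn": 0,"jaw": -1},{"tx": 0,"ty": 2.1,"tz": 0,"turn": 0,"jaw": -1},{"tx": 0,"ty": 2.8,"tz": 0,"turn": 0,"jaw": -1},{"tx": 0,"ty": 2.8,"tz": 0,"turn": 0,"jaw": -1}])

```text
time_s: 4.72
position: [0.5005, -0.0531, 0.0882]
tool_rot: [[-0.99, 0.139, -0.015], [0.139, 0.99, -0.004], [0.014, -0.006, -1.0]]
ft_force: [-1.0, -3.0, 2.9]
grip_width: -0.0001
```

Request:
apply_moves(motion=[{"tx": 0,"ty": 1.0,"tz": 0,"turn": 0,"jaw": -1},{"tx": 0,"ty": 2,"tz": 0,"turn": 0,"jaw": -1},{"tx": 0,"ty": 3,"tz": 0,"turn": 0,"jaw": -1},{"tx": 0,"ty": 4,"tz": 0,"turn": 0,"jaw": -1},{"tx": 0,"ty": 4.6,"tz": 0,"turn": 0,"jaw": -1}])

```text
time_s: 5.13
position: [0.5072, -0.0074, 0.0889]
tool_rot: [[-0.99, 0.138, -0.014], [0.138, 0.99, -0.006], [0.013, -0.007, -1.0]]
ft_force: [-3.5, -6.9, 1.3]
grip_width: -0.0001
```

Request:
apply_moves(motion=[{"tx": 0,"ty": 0.2,"tz": 0,"turn": 0,"jaw": -1},{"tx": 0,"ty": 0.2,"tz": 0,"turn": 0,"jaw": -1}])

```text
time_s: 5.3
position: [0.5075, -0.0053, 0.0894]
tool_rot: [[-0.991, 0.137, -0.013], [0.137, 0.991, -0.007], [0.012, -0.009, -1.0]]
ft_force: [-2.4, -6.1, -1.7]
grip_width: -0.0
```

Run:
```python
from h import *
s=telemetry.observe(); o=np.array([.5541,.0233]); yaw=-.1393
print(toG(s['position'][None],o,yaw),s['ft_force'],s['time_s'])
im,d,p=snap('wrist','w4'); im2,d2,p2=snap('scene','s4')
c,s_=np.cos(yaw),np.sin(yaw); R=np.array([[c,-s_],[s_,c]])
W=lambda x,y,z: np.r_[R@np.array([x,y])+o,z]
uv=proj(p2,[W(.078,0,.05),W(.095,0,.05)]); print('scene',uv); 
uvw=proj(p,[W(.078,0,.05),W(.095,0,.05)]); print('wrist',uvw)
u,v=uv[0].astype(int); a=cv2.resize(im2[v-30:v+30,u-33:u+33,::-1],(396,360),interpolation=cv2.INTER_CUBIC); print(u,v)
b=cv2.resize(im[:,:,::-1],(400,300)); b=np.vstack([b,np.zeros((60,400,3),np.uint8)])
u,v=np.clip(uvw[0].astype(int),[60,50],[580,430]); e=cv2.resize(im[v-40:v+40,u-66:u+67,::-1],(399,240),interpolation=cv2.INTER_CUBIC); print(u,v)
out=np.zeros((600,800,3),np.uint8); out[:360,:396]=a; out[:360,400:]=b; out[360:,:399]=e; cv2.imwrite('pics/z4.png',out)
```

```text
[[-0.04220919 -0.03480884  0.08944185]] [-2.43823155 -6.14027956 -1.6877157 ] 5.3
scene [[330.82234528 261.14460528]
 [336.88723272 264.14538883]]
wrist [[378.08032892 483.83157248]
 [376.72100641 507.6876045 ]]
330 261
378 430
```

View pics/z4.png

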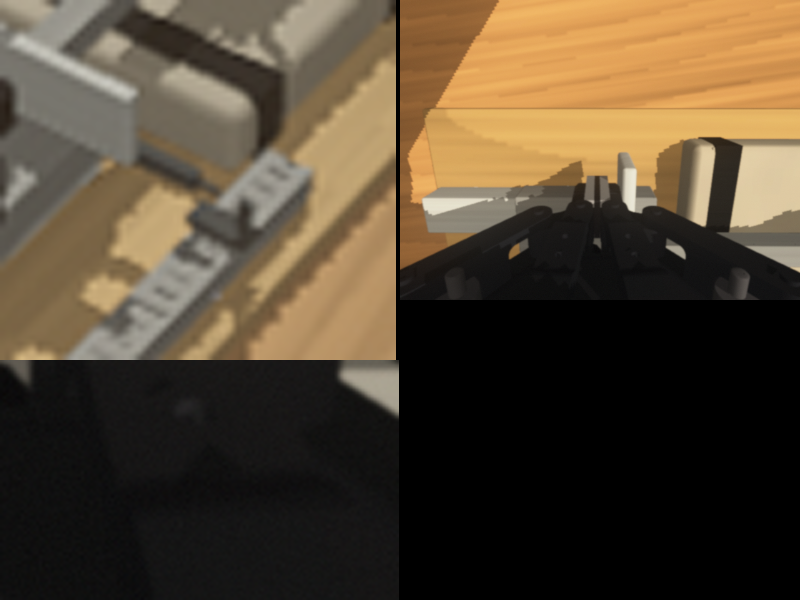

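In the scene crop (top left) the pointer tip is at (222,193), and extended along its direction it meets the fin at (243,203). The wrist view shows the fingers against the plate. Now the leg travel from scene depth on the plate's −y face.

```bash
cat >> h.py <<'E'
O=np.array([.5541,.0233]); YAW=-.1393
def plate(f,n=None):
    d,p=load(f); l=toG(cloud(d,p).reshape(-1,3),O,YAW); ok=d.ravel()>0
    r=[]
    for x0,x1 in [(-.06,-.045),(.04,.053),(.046,.053)]:
        m=ok&(l[:,2]>.072)&(l[:,2]<.094)&(l[:,0]>x0)&(l[:,0]<x1)&(l[:,1]>-.095)&(l[:,1]<.03); y=l[m,1]
        m2=abs(y-np.median(y))<.005; r+=[(int(m2.sum()),round(float(np.mean(y[m2]))*1e3,2))]
    return r
E
python3 - <<'E'
from h import *
print(plate('s1'),plate('s4'))
d,p=load('s4')
for u,v in [(334,263.2),(337.5,264.8),(337.5,264.3)]: print(toG(ray(p,u,v,.05)[None],O,YAW))
d,p=load('s1')
print('s1 ptr',toG(ray(p,317.7,277.3,.05)[None],O,YAW))
# wrist plate top edge
for f,y in [('w4',-.02),('w1',-.08)]:
    d,p=load(f); l=toG(cloud(d,p).reshape(-1,3),O,YAW)
    m=(d.ravel()>0)&(abs(l[:,2]-.098)<.004)&(abs(l[:,1]-y)<.025)&(l[:,0]<-.045)&(l[:,0]>-.063); print(f,m.sum(),np.percentile(l[m,1],[3,50,97]))
E
```

```text
[(32, -79.52), (33, -79.07), (16, -78.9)] [(1, -46.51), (30, -20.26), (17, -20.01)]
[[ 0.08782159 -0.00130874  0.05      ]]
[[ 0.09733735 -0.00094833  0.05      ]]
[[0.09643628 0.00040138 0.05      ]]
s1 ptr [[ 0.08290258 -0.05946932  0.05      ]]
w4 1736 [-0.04310011 -0.02015672 -0.01423646]
w1 281 [-0.0794678  -0.07500123 -0.0721457 ]
```

Leg travel is about 59–59.7 mm, so it needs about 1 mm more. I'll add that and start the slide to +x.

Request:
apply_moves(motion=[{"tx": -0.6,"ty": 0.1,"tz": 0,"turn": 0,"jaw": -1},{"tx": -1.2,"ty": 0.1,"tz": 0,"turn": 0,"jaw": -1},{"tx": -1.8,"ty": 0.1,"tz": 0,"turn": 0,"jaw": -1},{"tx": -2.4,"ty": 0.1,"tz": 0,"turn": 0,"jaw": -1}])

```text
time_s: 5.73
position: [0.5308, -0.0082, 0.0896]
tool_rot: [[-0.991, 0.136, -0.015], [0.137, 0.991, -0.008], [0.014, -0.01, -1.0]]
ft_force: [-5.8, -5.0, -0.2]
grip_width: 0.0001
```

Run:
```python
from h import *
s=telemetry.observe(); print(toG(s['position'][None],O,YAW),s['ft_force'],s['tool_rot'][:,1])
```

```text
[[-0.0187188  -0.03443434  0.08957047]] [-5.83234196 -4.98087596 -0.23699183] [ 0.13648728  0.9905928  -0.00985577]
```

Request:
apply_moves(motion=[{"tx": -0.7,"ty": 0.06,"tz": 0,"turn": 0,"jaw": -1},{"tx": -1.4,"ty": 0.06,"tz": 0,"turn": 0,"jaw": -1},{"tx": -2.1,"ty": 0.06,"tz": 0,"turn": 0,"jaw": -1},{"tx": -2.8,"ty": 0.06,"tz": 0,"turn": 0,"jaw": -1}])

```text
time_s: 6.07
position: [0.5569, -0.0116, 0.0892]
tool_rot: [[-0.991, 0.136, -0.021], [0.136, 0.991, -0.008], [0.019, -0.011, -1.0]]
ft_force: [-9.3, -5.0, 0.3]
grip_width: 0.0002
```

Request:
apply_moves(motion=[{"tx": -0.4,"ty": 0.05,"tz": 0,"turn": 0,"jaw": -1},{"tx": -0.8,"ty": 0.05,"tz": 0,"turn": 0,"jaw": -1},{"tx": -0.8,"ty": 0.05,"tz": 0,"turn": 0,"jaw": -1}])

```text
time_s: 6.32
position: [0.5643, -0.0127, 0.0892]
tool_rot: [[-0.99, 0.136, -0.023], [0.136, 0.991, -0.01], [0.021, -0.013, -1.0]]
ft_force: [-4.0, -6.3, -1.6]
grip_width: -0.0003
```

Run:
```python
from h import *
s=telemetry.observe(); print(toG(s['position'][None],O,YAW),s['ft_force'],s['tool_rot'][:,1])
```

```text
[[ 0.01512546 -0.03421911  0.08917672]] [-3.9622591  -6.26756886 -1.64353183] [ 0.13563349  0.99067877 -0.01261499]
```

Near the stop now; small steps until the force rises.

Request:
apply_moves(motion=[{"tx": -0.3,"ty": 0.05,"tz": 0,"turn": 0,"jaw": -1},{"tx": -0.6,"ty": 0.05,"tz": 0,"turn": 0,"jaw": -1},{"tx": -0.6,"ty": 0.05,"tz": 0,"turn": 0,"jaw": -1}])

```text
time_s: 6.57
position: [0.5696, -0.0134, 0.0893]
tool_rot: [[-0.99, 0.135, -0.025], [0.136, 0.991, -0.011], [0.024, -0.014, -1.0]]
ft_force: [-5.1, -5.5, -1.2]
grip_width: -0.0004
```

Request:
apply_moves(motion=[{"tx": -0.3,"ty": 0.05,"tz": 0,"turn": 0,"jaw": -1},{"tx": -0.3,"ty": 0.05,"tz": 0,"turn": 0,"jaw": -1}])

```text
time_s: 6.73
position: [0.5716, -0.0137, 0.0894]
tool_rot: [[-0.99, 0.135, -0.028], [0.135, 0.991, -0.012], [0.027, -0.015, -1.0]]
ft_force: [-5.3, -5.2, -0.1]
grip_width: 0.0001
```

Run:
```python
from h import *
s=telemetry.observe(); print(toG(s['position'][None],O,YAW),s['ft_force'],s['tool_rot'][:,1])
im,d,p=snap('scene','s5'); print(plate('s5'))
u,v=320,262; cv2.imwrite('pics/z5.png',cv2.resize(im[v-40:v+40,u-66:u+34,::-1],(750,600),interpolation=cv2.INTER_CUBIC))
```

```text
[[ 0.02244791 -0.03422146  0.08943843]] [-5.33302557 -5.1796179  -0.08241082] [ 0.13510779  0.99071038 -0.01545397]
[(26, -20.11), (32, -43.21), (16, -41.75)]
```

View pics/z5.png

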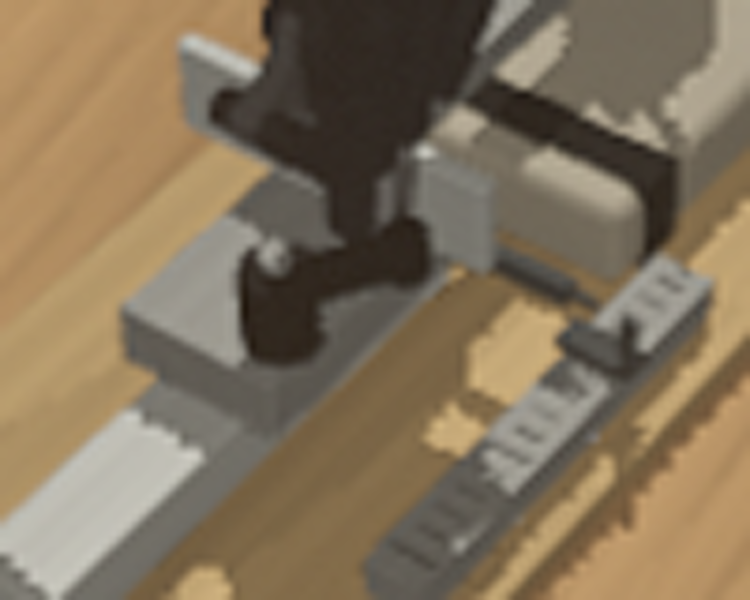

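The lever has swung nearly closed (hub at (285,265), knob at (405,250)), and the pointer tip is close to the fin, about 1 mm short. There's no stop force yet, so I keep going.

Request:
apply_moves(motion=[{"tx": -0.3,"ty": 0.15,"tz": 0,"turn": 0,"jaw": -1},{"tx": -0.5,"ty": 0.15,"tz": 0,"turn": 0,"jaw": -1},{"tx": -0.5,"ty": 0.15,"tz": 0,"turn": 0,"jaw": -1}])

```text
time_s: 7.03
position: [0.5728, -0.0127, 0.0891]
tool_rot: [[-0.99, 0.135, -0.039], [0.135, 0.991, -0.012], [0.037, -0.017, -0.999]]
ft_force: [-18.4, -5.5, 5.8]
grip_width: 0.0001
```

Request:
apply_moves(motion=[{"tx": -0.4,"ty": 0.1,"tz": 0,"turn": 0,"jaw": -1},{"tx": -0.4,"ty": 0.1,"tz": 0,"turn": 0,"jaw": -1}])

```text
time_s: 7.2
position: [0.5729, -0.012, 0.0891]
tool_rot: [[-0.99, 0.134, -0.05], [0.135, 0.991, -0.012], [0.048, -0.018, -0.999]]
ft_force: [-19.4, -4.3, 8.6]
grip_width: -0.0002
```

Run:
```python
from h import *
s=telemetry.observe(); print(toG(s['position'][None],O,YAW),s['ft_force'])
im,d,p=snap('scene','s6'); print(plate('s6'))
l=toG(cloud(d,p).reshape(-1,3),O,YAW); g=im.reshape(-1,3).mean(1)
m=(d.ravel()>0)&(l[:,2]>.08)&(l[:,2]<.097)&(l[:,0]>.0)&(l[:,0]<.065)&(l[:,1]<-.026)&(l[:,1]>-.1)&(g<80)
for y0 in np.arange(-.1,-.025,.008):
    k=m&(l[:,1]>y0)&(l[:,1]<y0+.008)
    if k.any(): print(round(y0*1e3),k.sum(),(np.percentile(l[k,0],[0,50,100])*1e3).round(1))
```

```text
[[ 0.02353543 -0.03234959  0.08909028]] [-19.37172266  -4.33369061   8.61199154]
[(31, -17.97), (30, -41.39), (20, -41.3)]
-92 43 [14.3 25.9 34.6]
-84 36 [11.8 32.3 37.5]
-76 18 [24.6 31.2 36.9]
-68 21 [18.  33.3 38.5]
-60 22 [28.5 37.4 43.5]
-52 44 [20.2 39.3 49.7]
-44 41 [19.4 40.6 51.5]
-36 11 [35.6 37.  44.8]
```

The cam stop is reached: about 19 N with no further travel. The leg is now about 1.3 mm past, so I ease back and lower the side force.

Request:
apply_moves(motion=[{"tx": -0.2,"ty": -0.06,"tz": 0,"turn": 0,"jaw": -1},{"tx": -0.2,"ty": -0.06,"tz": 0,"turn": 0,"jaw": -1},{"tx": -0.2,"ty": -0.06,"tz": 0,"turn": 0,"jaw": -1}])

```text
time_s: 7.5
position: [0.5724, -0.013, 0.0894]
tool_rot: [[-0.989, 0.134, -0.056], [0.135, 0.991, -0.012], [0.053, -0.02, -0.998]]
ft_force: [-12.3, -4.3, 4.0]
grip_width: 0.0001
```

Run:
```python
from h import *
s=telemetry.observe(); print(toG(s['position'][None],O,YAW),s['ft_force'])
im,d,p=snap('scene','s7'); print(plate('s7'))
u,v=330,262; a=cv2.resize(im[v-20:v+20,u-26:u+27,::-1],(795,600),interpolation=cv2.INTER_CUBIC); cv2.imwrite('pics/z7.png',a)
im,d,p=snap('side','d7')
R=np.array([[np.cos(YAW),-np.sin(YAW)],[np.sin(YAW),np.cos(YAW)]])
print('side px',proj(p,[np.r_[R@[.085,0]+O,.045]]))
```

```text
[[ 0.02313102 -0.03339212  0.08938028]] [-12.27300021  -4.32161646   3.99972279]
[(30, -18.87), (28, -42.85), (14, -42.14)]
side px [[298.40182724 269.45619887]]
```

View pics/z7.png

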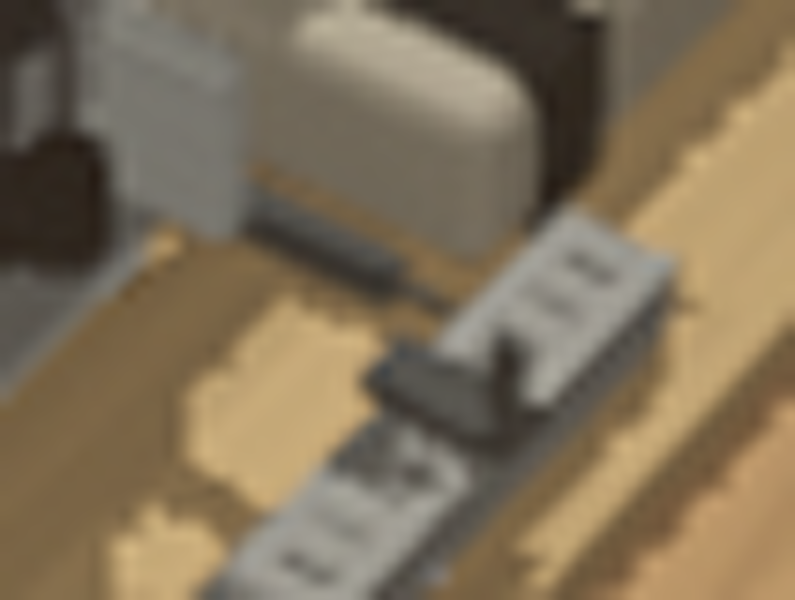

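The pointer line, from (255,205) to its tip at (445,303), extends to the fin top at (505,338). Leg travel is 60.65 mm against the 60.5 needed. One last check that it's steady, then I hand in.

Run:
```python
from h import *
for i in range(4): snap('scene','s8%d'%i); print(plate('s8%d'%i)[0])
s=telemetry.observe(); print(toG(s['position'][None],O,YAW),s['ft_force'],s['time_s'])
d,p=load('s83')
for u,v in [(445,303),(507,338)]: print(toG(ray(p,304+u/15,242+v/15,.05)[None],O,YAW)*1e3)
l=toG(cloud(d,p).reshape(-1,3),O,YAW)
m=(l[:,2]>.125)&(l[:,2]<.18)&(abs(l[:,0])<.06)&(abs(l[:,1]-.152)<.03); print('lift',m.sum(),l[m].mean(0),l[m].max(0))
```

```text
(29, -19.1)
(32, -18.89)
(28, -19.11)
(31, -18.95)
[[ 0.02311663 -0.03339712  0.08934439]] [-13.07910619  -5.56724182   4.53663379] 7.8
[[85.35624994  0.95544496 50.        ]]
[[97.42306328  0.17192802 50.        ]]
lift 60 [0.01700979 0.14798651 0.14535968] [0.0307781  0.16720203 0.16547352]
```

Steady: leg travel is 60.5 ± 0.2 mm, the cam is pressed on its stop, and the lift lever is still over.

```bash
python3 -c "
from rig import close_job; print(close_job())"
```

```text
the job is handed in; nothing more can be done
None
```

The job is done and handed in at about 7.8 s. I did it in the order asked: lift lever over, leg pushed out to the mark, cam swung closed. The arm is still holding the leg on the mark.

- **Lift lever:** I pushed it until it stopped moving and the force reached 14 N. Later pictures showed it leaning to the far side, and the last depth check agreed.
- **Leg on the mark:** The final plate depth readings gave 60.4 to 60.6 mm of leg travel, against the 60.5 mm I measured as needed. They stayed steady over repeated pictures. Placing the pointer by pixel put it about 0.8 mm past the fin, which is within the scene camera's roughly 2 mm per pixel.
- **Overshoot:** While closing the cam, the leg went about 1.3 mm past the mark. I eased it back with the cam still pressed on its stop.
- **Cam:** It is on its stop, at about 19 N with no further travel, and I left about 13 N of side push on it. The lever's direction in the depth picture matches the closed position.
- **Bystanders:** I kept the arm clear of the moulds and the vase and felt no unexpected contact. I did not re-measure where they stand.

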